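# Fish the stirring paddle out of the cabinet

## Task

The wooden stirring paddle has dropped inside the small cabinet that lies on its back on the bench, and it is longer than the opening in the face frame. Bring it out through the opening one end first, tilted, without forcing it against the wood, and finish while still holding it in the gripper, roughly level and still, with all of it at least 5 cm clear above the cabinet's face frame and over the cabinet. Leave the paint can, the tape roll and the brush where they are.

Things in the scene. Friction and masses are not known exactly. Their poses are not given: they have to be found in the camera images.
- cabinet: Shallow plywood wall cabinet on its back, fixed to the bench, 214 (x) by 354 (y) by 60 mm high. Origin: centre of its underside, at bench height 0. Cavity 190 (x) by 330 mm (y); its floor is 12 mm above the bench, 36 mm below the face frame's underside. Grey face frame on top, 12 mm thick (heights 48 to 60), with the opening in its centre. Turned up to 0.4 rad either way
- opening (a point): Centre of the frame's one rectangular opening, 150 mm (cabinet x) by 190 mm (cabinet y), at the frame's top face (60 mm above the bench); axes as the cabinet's. The frame overhangs the cavity by 20 mm along the long sides and by 70 mm at each end in y
- paddle: Straight wooden stirring paddle, a bar 240 mm long (its y), 25 mm wide (x), 12 mm thick (z), about 60 g. Origin: centre of its underside. Its -y end is dipped in grey for 50 mm. It lies flat and loose on the cavity floor, roughly along the cabinet's y, both ends hidden under the face frame, its middle in view through the opening
- paddle_end_a (a point): Middle of the end face of the paddle at its +y end (bare wood)
- paddle_end_b (a point): Middle of the end face of the paddle at its -y end (grey)
- paint_can: Closed paint can, 108 mm diameter, 122 mm high, 1.1 kg, standing on the bench beside one end of the cabinet. Origin: centre of its underside. To be left alone
- tape_roll: Roll of masking tape lying flat on the bench, 100 mm diameter, 36 mm high. Origin: centre of its underside. To be left alone
- brush: Flat paint brush lying on the bench, about 225 mm long (its x, bristles at +x), 62 mm wide, 18 mm high. Origin: on its underside, in the handle, 4 mm behind the metal ferrule. To be left alone
Mind the look-alikes: they are no part of the job. What is meant by the paddle is not blue, and is the larger of those in its own colour.

How it is judged (in metres and radians):
On the way:
1. the paddle is tilted through the opening: one end is out above the face frame while the other is still inside the cabinet (((height (world z) of paddle_end_a above 0.075 m and height (world z) of paddle_end_b below 0.05 m) or (height (world z) of paddle_end_b above 0.075 m and height (world z) of paddle_end_a below 0.05 m))), for 0.05 s.
At the end, for the whole second after the job is handed in: Paddle gripped, clear of cabinet and can, both ends over 110 mm above the bench (50 mm above the frame), within 20 degrees of level, its middle within 150 mm of the opening's centre seen from above, at rest; can, tape roll and brush within 20 mm of where they were (height (world z) of each of paddle_end_a, paddle_end_b above 0.11 m and angle between paddle's own y axis and vertical between 1.22 and 1.92 rad and horizontal distance between paddle and opening below 0.15 m and contact force between the fingers and paddle above 1 N and contact force between paddle and cabinet below 0.1 N and contact force between paddle and paint_can below 0.1 N and linear speed of paddle below 0.03 m/s and angular speed of paddle below 0.3 rad/s and distance of each of paint_can, tape_roll, brush from where it was at the start of the episode below 0.02 m); the arm keeps its last pose, push and grip.
It fails at once if the paddle is forced against the cabinet (over 25 N) (contact force between paddle and cabinet above 25 N).
It fails at once if the paint can, the tape roll or the brush is shifted by over 20 mm (distance of any of paint_can, tape_roll, brush from where it was at the start of the episode above 0.02 m).
It also fails if it takes over 40 s, if anything falls off the work surface, if the arm or the gripper's body presses on something with over 40 N, if the wrist force passes 120 N, or if a joint passes its speed limit or range.

## Robot

A 6-joint arm with a two-finger parallel gripper is mounted at the origin on the work surface. World frame = base frame: x ahead of the robot, y to its left, z up, the work surface at z = 0. Lengths are in mm, angles in rad, forces in N, time in s.
With the tool pointing down it reaches from about 350 to 975 mm from the base axis. Payload 7.1 kg.
Tool frame: the origin (TCP) lies at the very end of the fingers, on their centre line; the grasp point (between the pads) lies 19 mm behind it (ctrl.grasp_offset is the distance from the TCP to the grasp point, in mm); z points along the fingers, y is the line along which they close (so a half turn about z gives the same grasp; the last joint's range is limited). The gripper opens to 88 mm and grips with 3 to 60 N. Pads are 20 mm wide; open, the fingers measure 115 mm over their backs; the gripper's body (75 mm by 178 mm) begins 61 mm behind the grasp point.
Start: joints at [-1.259, 0.423, 1.63, -0, 1.089, -0.019], TCP at [203.017, -591.091, 222.675] pointing down, gripper open.
Joint ranges: [-3, 3], [-0.9, 2.11], [0.09, 2.58], [-1.31, 4.45], [0.11, 2.69], [-2.54, 2.54]. Speed limits (rad/s): [2.39, 2.39, 3.01, 3.14, 3.14, 3.14].

## Interface

Orientations are given as a rotation vector (axis times angle).
In Python, from workcell import ctrl, viewer, ticket, models gives the robot as it stands.
- The arm moves only by the tool play_rows, never from a script. Its arguments are lists of equal length, an entry for each row: "dp": the shift along the world's x, y, z in mm, a list of three; "yaw": the turn about the world's z in degrees. In form: {"dp": [[tx, ty, tz], ...], "yaw": [yaw, ...]}. A call has 1 to 8 rows; each row shifts and turns the commanded pose from where the row before left it; what a row does not reach is not made up. A row lasts 1/12 s, in which the tool goes at most 41.7 mm and 7.16 degrees, less where a joint would pass 70% of its speed; a pose out of reach is approached as far as the arm can. A call is refused whole if a number of a shift passes 41.7 or a number of a turn 7.16, either way. A call with a gripper value outside its range is refused whole. "gripper" is the closure, from 0 (fully open) to 1 (shut), set as the call begins (left out, the last holds). The fingers move at their own pace and stop on an object; the grip force is fixed at half the most. Time passes only in rows, so rows that do not move let the fingers close. It gives the time, the measured TCP pose, the force, the opening and the grip force at its end, in the units of the state.
- ctrl.get_obs(): the state, without advancing time (a new reading comes with each control period).
- viewer.get_image(name): name is "scene" or "top" or "wrist"; returns a dict with "pixels" (480x640x3 uint8, red, green, blue), "range_z" (480x640 float32, mm along the optical axis (not along the pixel's ray), 0 where there is no reading), "fx", "fy", "cx", "cy" (pixels), "dist_coeffs" ([k1, k2, p1, p2, k3] as OpenCV has them; the pictures are not rectified), "T" (4x4, takes a point from camera to world coordinates); the wrist camera has in their place "hand_eye" (4x4, takes a point from camera to tool coordinates, whose origin is the TCP and whose axes are the flange's). Camera axes: x right, y up, looking along -z (the intrinsics and any distortion apply to the point x, -y, -z); pixel columns grow to the right and rows downward; lengths in mm; the calibration is good to about 2 mm. A picture is of the moment at which its call begins: read the wrist's pose just before it.
- ticket.close_job(): hands the job in; it is judged then, once.
Trained networks look in a picture, given as the dict that the camera call returned (one of the last four; its "shot" number tells which), for a name from the list of things; names that differ only in an ending like _2 or _b are one class to them, and where a whole thing is asked for, a point or a joint stands for the part that bears it (a point fixed in the world has none). Each returns a list of dicts, best first, with "conf" (0 to 1); they miss things now and then, are a little off and sometimes report something else, mostly with a low value. They report only what shows in the picture. A call takes as long as a camera call. They do not tell look-alikes from the thing itself.
- models.look_for(picture, name): "bbox" ([centre column, centre row, width, height] in pixels, round what is visible of it).
- models.landmark_of(picture, name): "location" ([column, row] in pixels: a listed point, or the origin of a listed thing).
The state is a dict: "t": time; "qpos": joint angles; "qvel": joint speeds; "joint_torque": joint torques, N m; "ee_pos": TCP position; "orientation": TCP orientation; "ft_force": force on the tool from outside, world axes, zero at the start; "moment": the same for the moment, N m; "width": finger opening in mm; "grasp_force": force on a finger pad.
Only numpy, scipy, OpenCV 4.12 (cv2) and the standard library are available. Lean on these libraries where they do the work, as an engineer would, in place of code of your own. Each camera call takes 0.05 s, during which the arm holds its last target. There are 200 camera calls.

## Working session

There is one attempt and no reset: what is moved stays moved. The work goes in short steps, Python scripts to look and compute and a tool call to move; the robot and the scene stay as the last step left them, time stands still between calls to the robot, and variables do not carry over. Pictures are saved under pics/ and viewed, at most 10 in all, crops included, and the job is handed in when it is done.

Besides the shell and the picture viewer there is one more tool, called after "Emit:" in YAML: its name, and indented under it one key for each argument. play_rows: Moves the arm, as the interface text tells. Its arguments: {"type":"object","properties":{"dp":{"type":"array"},"yaw":{"type":"array"},"gripper":{"type":"number"}},"required":["dp","yaw"]}

```bash
mkdir -p pics
cat > h.py <<'E'
import numpy as np, cv2
from workcell import ctrl, viewer, ticket, models
from scipy.spatial.transform import Rotation as R
def shot(n):
    o=ctrl.get_obs(); p=viewer.get_image(n)
    if n=="wrist":
        T=np.eye(4);T[:3,:3]=R.from_rotvec(o["orientation"]).as_matrix();T[:3,3]=o["ee_pos"]
        p["TW"]=T@np.array(p["hand_eye"])
    else: p["TW"]=np.array(p["T"])
    return p
def ray(p,uv):
    K=np.array([[p["fx"],0,p["cx"]],[0,p["fy"],p["cy"]],[0,0,1.]])
    q=cv2.undistortPoints(np.array(uv,float).reshape(-1,1,2),K,np.array(p["dist_coeffs"],float)).reshape(-1,2)
    return np.c_[q[:,0],-q[:,1],-np.ones(len(q))]
def at_z(p,uv,z):
    d=ray(p,uv)@p["TW"][:3,:3].T; c=p["TW"][:3,3]
    return c+d*((z-c[2])/d[:,2])[:,None]
def at_depth(p,uv):
    uv=np.array(uv,float).reshape(-1,2)
    z=np.array([p["range_z"][int(round(v)),int(round(u))] for u,v in uv])
    return (ray(p,uv)*z[:,None])@p["TW"][:3,:3].T+p["TW"][:3,3]
def save(p,n,crop=None,s=1):
    im=p["pixels"][:,:,::-1]
    if crop: a,b,c,d=crop; im=im[b:d,a:c]
    cv2.imwrite("pics/"+n,cv2.resize(im,None,fx=s,fy=s,interpolation=cv2.INTER_CUBIC))
E
python3 - <<'E'
from h import *
p=shot("top"); save(p,"top.png")
for n in ["cabinet","opening","paddle","paddle_end_a","paint_can","tape_roll","brush"]:
    for f in ("look_for","landmark_of"):
        try:
            for r in getattr(models,f)(p,n)[:4]: print(n,f,{k:np.round(v,2).tolist() for k,v in r.items()})
        except Exception as e: print(n,f,e)
print(ctrl.grasp_offset)
E
```

```text
cabinet look_for {'bbox': [379.6, 225.1, 195.8, 137.0], 'conf': 0.92}
cabinet landmark_of {'location': [377.2, 225.6], 'conf': 0.76}
cabinet landmark_of {'location': [378.3, 220.7], 'conf': 0.62}
opening look_for {'bbox': [381.7, 222.9, 188.6, 138.8], 'conf': 0.77}
opening landmark_of {'location': [379.3, 220.3], 'conf': 0.88}
paddle look_for {'bbox': [198.8, 147.8, 92.6, 67.7], 'conf': 0.94}
paddle look_for {'bbox': [479.8, 357.8, 76.6, 48.0], 'conf': 0.88}
paddle look_for {'bbox': [379.5, 221.2, 93.7, 24.9], 'conf': 0.79}
paddle look_for {'bbox': [503.6, 173.2, 54.2, 53.5], 'conf': 0.68}
paddle landmark_of {'location': [479.8, 357.0], 'conf': 0.69}
paddle landmark_of {'location': [200.5, 147.4], 'conf': 0.67}
paddle landmark_of {'location': [379.8, 221.8], 'conf': 0.65}
paddle_end_a look_for {'bbox': [197.8, 151.0, 92.7, 62.4], 'conf': 0.8}
paddle_end_a look_for {'bbox': [379.1, 221.9, 90.5, 24.7], 'conf': 0.6}
paddle_end_a look_for {'bbox': [480.1, 357.9, 82.9, 42.5], 'conf': 0.58}
paddle_end_a landmark_of {'location': [516.3, 377.1], 'conf': 0.91}
paddle_end_a landmark_of {'location': [157.1, 121.6], 'conf': 0.9}
paddle_end_a landmark_of {'location': [435.7, 210.2], 'conf': 0.85}
paddle_end_a landmark_of {'location': [325.3, 232.1], 'conf': 0.8}
paint_can look_for {'bbox': [232.4, 241.2, 61.1, 59.0], 'conf': 0.97}
paint_can look_for {'bbox': [379.4, 225.2, 192.3, 138.2], 'conf': 0.58}
paint_can landmark_of {'location': [240.0, 245.2], 'conf': 0.71}
paint_can landmark_of {'location': [324.4, 230.8], 'conf': 0.53}
tape_roll look_for {'bbox': [504.4, 173.0, 57.1, 54.6], 'conf': 0.92}
tape_roll landmark_of {'location': [500.0, 175.4], 'conf': 0.76}
brush look_for {'bbox': [250.7, 323.1, 105.4, 37.4], 'conf': 0.63}
brush landmark_of {'location': [247.9, 318.2], 'conf': 0.95}
18.700000000000003
```

View pics/top.png

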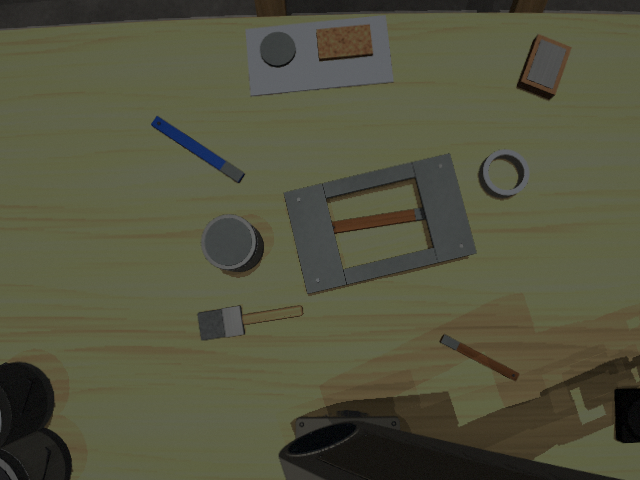

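The paddle class shows at three places: blue bar (199,148), which is ruled out by colour; small brown bar (480,358), which is the smaller look-alike; and the brown bar in the cabinet opening (379,221), which I choose. Its grey end is at the right, with the dip edge near (414,215). The can is beside the left end.

Run:
```python
from h import *
p=shot("top"); save(p,"crop.png",(270,140,490,305),3.5)
print("open corners",at_z(p,[(327,197),(415,178),(432,247),(345,265)],60).round(0))
print("cab corners",at_z(p,[(285,191),(450,154),(475,254),(308,293)],60).round(0))
print("paddle L, dip edge",at_z(p,[(335,227),(414,215)],24).round(0))
print(at_depth(p,[(370,222),(300,230),(370,245)]).round(0))
print("can,tape,brush",at_z(p,[(229,241),(505,173),(248,320)],60).round(0))
o=ctrl.get_obs(); print(o["t"],o["width"],R.from_rotvec(o["orientation"]).as_matrix().round(2))
```

```text
open corners [[ 563.   35.   60.]
 [ 600. -146.   60.]
 [ 457. -176.   60.]
 [ 423.    1.   60.]]
cab corners [[ 577.  121.   60.]
 [ 649. -220.   60.]
 [ 442. -263.   60.]
 [ 368.   76.   60.]]
paddle L, dip edge [[ 505.   19.   24.]
 [ 528. -148.   24.]]
[[515. -55.  22.]
 [495.  91.  63.]
 [468. -55.   9.]]
can,tape,brush [[ 475.  237.   60.]
 [ 608. -333.   60.]
 [ 315.  198.   60.]]
0.8 87.78374705270187 [[ 0.95  0.32  0.  ]
 [ 0.32 -0.95 -0.  ]
 [-0.    0.   -1.  ]]
```

View pics/crop.png

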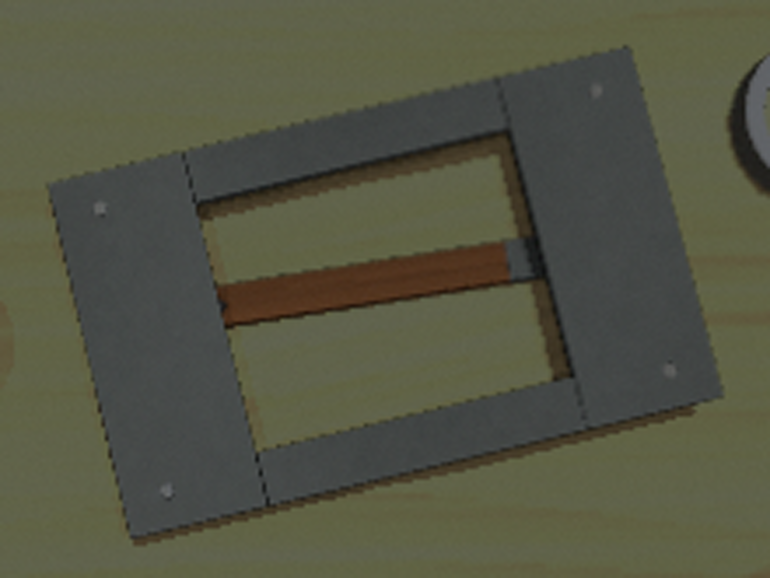

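The crop confirms it: a reddish-brown bar runs from (225,305) to a grey dip edge at (507,261) in crop pixels, with the grey end going under the right-hand frame. It is the largest bar of its colour. The paddle centre comes out near (518,-79) with yaw about 8°, and the cabinet centre near (510,-72) with yaw about 12°. Now I'll move above the grasp point.

Emit:
play_rows:
  dp:
    - [20,30.5,0]
    - [20,30.5,0]
    - [20,30.5,0]
    - [20,30.5,0]
    - [20,30.5,0]
    - [20,30.5,0]
    - [20,30.5,0]
    - [20,30.5,0]
  yaw: [5,5,5,5,5,5,5,5]
  gripper: 0

```text
t: 1.47
ee_pos: [363.7, -345.6, 222.9]
orientation: [2.731, 1.551, 0.0]
ft_force: [0.8, -0.6, -0.4]
width: 87.9
grasp_force: 0.0
```

Emit:
play_rows:
  dp:
    - [20,30.5,0]
    - [20,30.5,0]
    - [20,30.5,0]
    - [20,30.5,0]
    - [20,30.5,0]
    - [20,30.5,0]
    - [20,30.5,0]
    - [20,30.5,0]
  yaw: [5,5,5,5,5,5,5,4]

```text
t: 2.13
ee_pos: [523.8, -101.4, 222.9]
orientation: [2.056, 2.374, 0.0]
ft_force: [-0.4, -0.9, 0.4]
width: 88.0
grasp_force: 0.0
```

Emit:
play_rows:
  dp:
    - [0,0,0]
    - [0,0,0]
  yaw: [0,0]

```text
t: 2.3
ee_pos: [523.7, -101.7, 222.6]
orientation: [2.058, 2.373, -0.0]
ft_force: [0.5, -0.2, 1.1]
width: 87.6
grasp_force: 0.0
```

Run:
```python
from h import *
p=shot("wrist"); save(p,"w1.png"); import pickle; pickle.dump({k:p[k] for k in p},open("w1.pkl","wb"))
o=ctrl.get_obs(); print(o["t"],o["ee_pos"],o["qpos"],R.from_rotvec(o["orientation"]).as_matrix().round(3))
```

```text
2.35 [ 522.93089078 -102.7446893   222.53722347] [-2.16141091e-01  2.88911089e-01  1.83311758e+00 -3.98709108e-04
  1.01995331e+00 -3.55694375e-01] [[-0.139  0.99  -0.   ]
 [ 0.99   0.139 -0.   ]
 [-0.    -0.    -1.   ]]
```

View pics/w1.png

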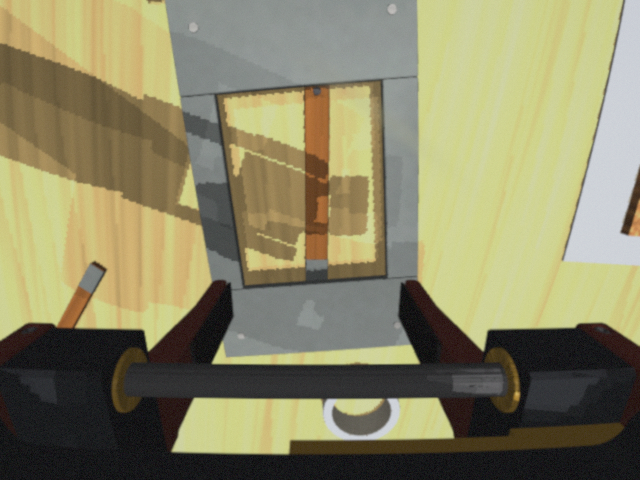

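The wrist view shows the opening with corners (216,95), (382,80), (386,276) and (245,286). The paddle runs from (317,92) down to the dip edge at (316,261), and the tape and blade-end decoy lie well outside.

Run:
```python
from h import *
import pickle; p=pickle.load(open("w1.pkl","rb"))
c=at_z(p,[(216,95),(382,80),(386,276),(245,286)],60); print(c.round(0),c.mean(0))
q=at_z(p,[(316.5,95),(316.5,261)],24); print(q.round(0))
d=q[0]-q[1]; d/=np.linalg.norm(d); print("dir",d,"centre",q[1]+70*d,"b",q[1]-50*d)
print(at_depth(p,[(317,180),(345,150),(300,50)]).round(0))
```

```text
[[ 419.    6.   60.]
 [ 564.   39.   60.]
 [ 604. -143.   60.]
 [ 461. -175.   60.]] [511.96198371 -68.42584312  60.        ]
[[ 508.   22.   24.]
 [ 533. -150.   24.]]
dir [-0.14194199  0.98987498  0.        ] centre [522.60112604 -80.61279773  24.        ] b [ 539.63416441 -199.39779511   24.        ]
[[520. -60.  24.]
 [545. -26.  13.]
 [489.  52.  61.]]
```

Emit:
play_rows:
  dp:
    - [1.5,-2,-10]
    - [0,0,-30]
    - [0,0,-35]
    - [0,0,-35]
    - [0,0,-35]
    - [0,0,-25]
    - [0,0,-10]
    - [0,0,0]
  yaw: [0,0,0,0,0,0,0,0]
  gripper: 0.35

```text
t: 3.02
ee_pos: [522.0, -105.9, 40.2]
orientation: [-2.062, -2.364, 0.004]
ft_force: [-0.4, 0.0, 0.4]
width: 57.2
grasp_force: 0.0
```

Emit:
play_rows:
  dp:
    - [0,0,-8]
    - [0,0,-7]
    - [0,0,-5]
    - [0,0,0]
    - [0,0,0]
  yaw: [0,0,0,0,0]

```text
t: 3.43
ee_pos: [524.8, -105.1, 23.1]
orientation: [2.062, 2.37, 0.001]
ft_force: [-0.1, -0.5, -1.6]
width: 57.0
grasp_force: 0.0
```

Emit:
play_rows:
  dp:
    - [0,0,-4]
    - [0,0,-3.5]
    - [0,0,0]
    - [0,0,0]
  yaw: [0,0,0,0]

```text
t: 3.77
ee_pos: [524.4, -105.0, 15.0]
orientation: [-2.062, -2.37, 0.0]
ft_force: [-0.5, -0.3, 0.7]
width: 57.2
grasp_force: 0.0
```

Emit:
play_rows:
  dp:
    - [0,0,0]
    - [0,0,0]
    - [0,0,0]
    - [0,0,0]
    - [0,0,0]
    - [0,0,0]
    - [0,0,0]
    - [0,0,0]
  yaw: [0,0,0,0,0,0,0,0]
  gripper: 1

```text
t: 4.43
ee_pos: [524.6, -105.1, 15.2]
orientation: [2.062, 2.37, 0.0]
ft_force: [0.2, 0.3, 0.7]
width: 24.3
grasp_force: 30.0
```

Emit:
play_rows:
  dp:
    - [0,0,4]
    - [0,0,4]
    - [-1.4,9.5,0]
    - [-1.4,9.5,0]
    - [-1.4,9.5,0]
    - [-1.4,9.5,0]
    - [-1.4,9.5,0]
    - [0,0,0]
  yaw: [0,0,0,0,0,0,0,0]

```text
t: 5.1
ee_pos: [516.8, -55.6, 23.0]
orientation: [-2.059, -2.371, 0.001]
ft_force: [-0.4, 0.1, -1.1]
width: 25.1
grasp_force: 30.0
```

Run:
```python
from h import *
p=shot("top"); save(p,"t2.png",(270,140,490,305),3.5)
```

```text
(no output)
```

View pics/t2.png

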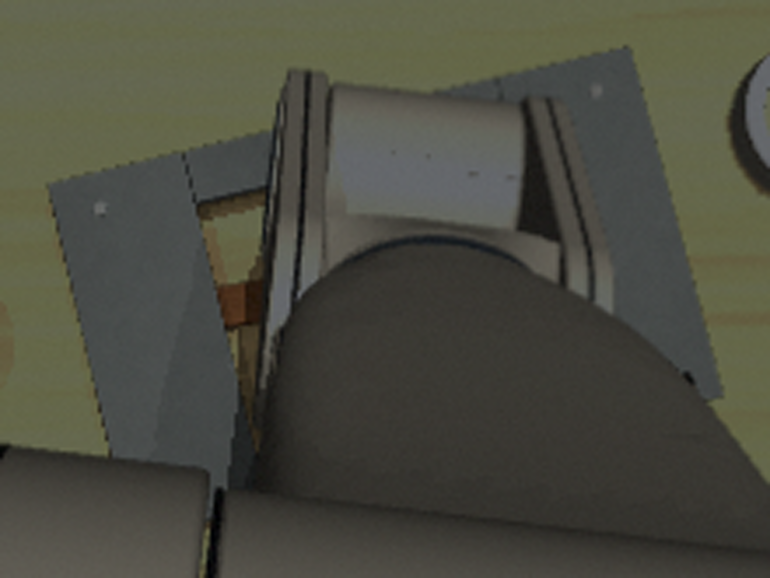

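The arm hides the opening in the top view, and the bar is visible only at (240,303). I'll use the wrist view to check the b end.

Run:
```python
from h import *
p=shot("wrist"); save(p,"w2.png"); import pickle; pickle.dump(p,open("w2.pkl","wb"))
p=shot("scene"); save(p,"s2.png")
```

```text
(no output)
```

View pics/w2.png

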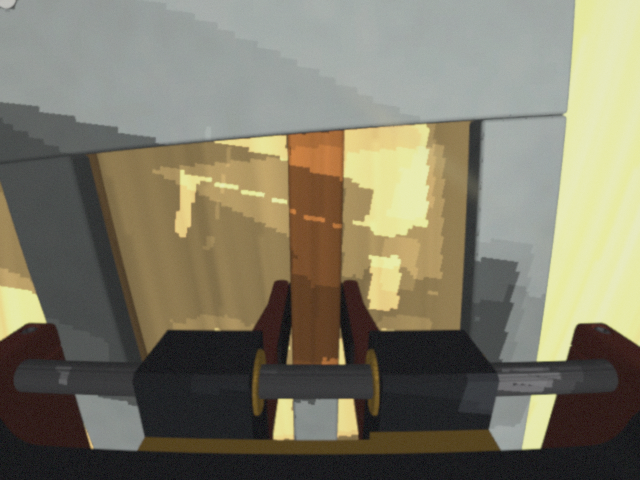

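View pics/s2.png

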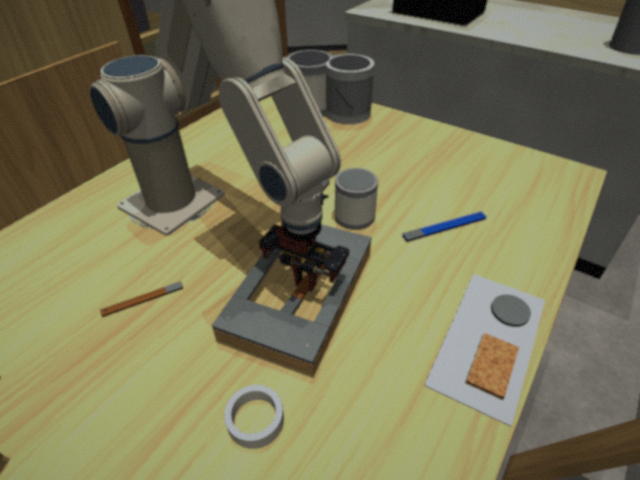

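The wrist view shows the bar held between the pads, spanning (316,130) to (316,430) with its grey tip behind the gripper. In the scene view the grey tip is near (285,312), inside the opening. I'll zoom in there and check the tilt from depth.

Run:
```python
from h import *
import pickle; p=pickle.load(open("w2.pkl","rb"))
print(at_depth(p,[(317,150),(317,180),(317,220),(316,260),(316,300),(316,340),(316,420)]).round(1))
p=shot("scene"); save(p,"s3.png",(210,220,380,350),4.5)
```

```text
[[ 507.8   20.    33.3]
 [ 509.7    7.1   31.9]
 [ 512.2  -10.8   32.9]
 [ 514.6  -30.6   31.8]
 [ 517.5  -51.4   31.9]
 [ 520.7  -73.8   32.3]
 [ 528.1 -125.4   32.9]]
```

View pics/s3.png

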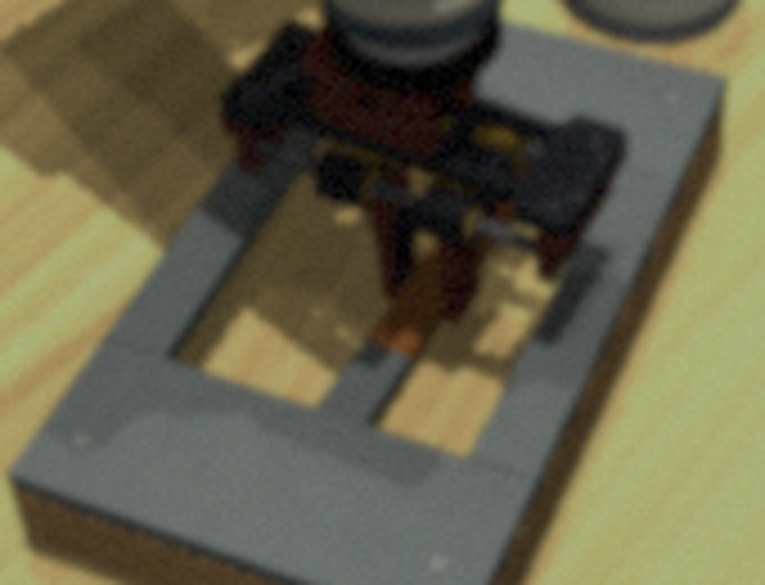

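Run:
```python
from h import *
p=shot("scene")
f=lambda u,v:(210+u/4.5,220+v/4.5)
q=at_z(p,[f(392,352)],32); c=at_z(p,[f(170,357),f(470,457)],60); print(q,c, at_depth(p,[f(392,356)]))
y=np.array([-.206,.978]); n=lambda a:(a[:,:2]-[511.5,-70])@y
print(n(q),n(c))
```

```text
[[ 528.73759766 -100.349698     32.        ]] [[ 462.03231028 -176.66115589   60.        ]
 [ 606.60603794 -145.23878615   60.        ]] [[ 531.89305066 -104.24790443   35.18478496]]
[-33.23294976] [-94.12426637 -93.17537667]
```

Emit:
play_rows:
  dp:
    - [0,0,4]
    - [0,0,4]
    - [0,0,4]
    - [0,0,3]
    - [0,0,2]
    - [0,0,2]
    - [0,0,2]
    - [0,0,0]
  yaw: [0,0,0,0,0,0,0,0]

```text
t: 6.02
ee_pos: [517.7, -57.7, 44.4]
orientation: [2.062, 2.37, 0.0]
ft_force: [0.5, -1.4, -4.1]
width: 24.5
grasp_force: 30.0
```

```bash
cat > tilt.py <<'E'
from h import *
o=ctrl.get_obs(); print(o["t"],o["ee_pos"].round(1),o["ft_force"].round(1),o["moment"].round(2))
p=shot("wrist")
q=at_depth(p,[(316,v) for v in range(150,350,20)]+[(316,410),(316,420)]); print(q.round(1))
m=(abs(q[:,0]-520)<30)
s=np.polyfit(q[m,1]*.99-q[m,0]*.14,q[m,2],1); print("tilt deg",np.degrees(np.arctan(s[0])))
E
python3 tilt.py
```

```text
6.0167 [517.7 -57.7  44.4] [ 0.5 -1.4 -4.1] [-0.42 -0.18 -0.12]
[[ 508.1   18.5   47.7]
 [ 509.3    9.7   48.2]
 [ 510.6    0.9   50.6]
 [ 511.8   -8.3   50.8]
 [ 513.2  -17.7   51.2]
 [ 514.5  -27.1   52.7]
 [ 515.9  -37.3   52.2]
 [ 517.3  -47.2   53.8]
 [ 518.8  -58.2   53.4]
 [ 520.3  -68.9   54.4]
 [ 527.  -116.2   58. ]
 [ 528.  -123.7   57.4]]
tilt deg -3.7879583923280324
```

Emit:
play_rows:
  dp:
    - [0,0,2]
    - [0,0,2]
    - [0,0,2]
    - [0,0,2]
    - [0,0,2]
    - [0,0,2]
    - [0,0,2]
    - [0,0,0]
  yaw: [0,0,0,0,0,0,0,0]

```text
t: 6.73
ee_pos: [517.4, -57.6, 58.5]
orientation: [-2.062, -2.37, 0.0]
ft_force: [-1.0, 0.9, -3.9]
width: 24.9
grasp_force: 30.0
```

```bash
python3 tilt.py
```

```text
6.7333 [517.4 -57.6  58.5] [-1.   0.9 -3.9] [-0.12 -0.08  0.03]
[[ 5.079e+02  1.830e+01  5.060e+01]
 [ 5.092e+02  9.000e+00  5.290e+01]
 [ 5.105e+02 -3.000e-01  5.490e+01]
 [ 5.118e+02 -1.010e+01  5.530e+01]
 [ 5.131e+02 -1.930e+01  5.880e+01]
 [ 5.144e+02 -2.870e+01  6.160e+01]
 [ 5.158e+02 -3.840e+01  6.330e+01]
 [ 5.173e+02 -4.890e+01  6.380e+01]
 [ 5.186e+02 -5.840e+01  6.680e+01]
 [ 5.200e+02 -6.860e+01  6.890e+01]
 [ 5.257e+02 -1.088e+02  8.000e+01]
 [ 5.264e+02 -1.141e+02  8.120e+01]]
tilt deg -12.742575292057046
```

Emit:
play_rows:
  dp:
    - [0,0,-2]
    - [0.7,-5,1]
    - [1.4,-9.9,2]
    - [1.4,-9.9,2]
    - [1.4,-9.9,2]
    - [1.4,-9.9,2]
    - [1.4,-9.9,2]
    - [1.4,-9.9,2]
  yaw: [0,0,0,0,0,0,0,0]

```text
t: 7.45
ee_pos: [526.8, -123.4, 69.5]
orientation: [2.063, 2.369, 0.0]
ft_force: [-0.4, -0.6, -0.8]
width: 24.6
grasp_force: 30.0
```

Emit:
play_rows:
  dp:
    - [1.4,-9.9,2]
    - [0,0,0]
    - [0,0,2]
    - [0,0,3]
    - [0,0,3]
  yaw: [0,0,0,0,0]

```text
t: 7.87
ee_pos: [527.7, -131.5, 79.3]
orientation: [-2.061, -2.37, 0.0]
ft_force: [-0.3, 0.4, -0.6]
width: 24.6
grasp_force: 30.0
```

```bash
python3 tilt.py; python3 -c "
from h import *
save(shot('scene'),'s4.png',(180,180,400,350),3.5)"
```

```text
7.8667 [ 527.7 -131.5   79.3] [-0.3  0.4 -0.6] [-0.03 -0.11  0.02]
[[ 518.2  -55.5   72.8]
 [ 519.5  -64.8   74.1]
 [ 520.8  -74.2   76.2]
 [ 522.1  -83.5   78.6]
 [ 523.5  -93.    80.1]
 [ 524.8 -102.8   81.6]
 [ 526.2 -112.7   83.1]
 [ 527.5 -122.    86.3]
 [ 529.  -132.3   87.7]
 [ 530.4 -142.8   89.1]
 [ 536.2 -183.7   99.6]
 [ 537.1 -190.5   99.3]]
tilt deg -11.33890993533213
```

View pics/s4.png

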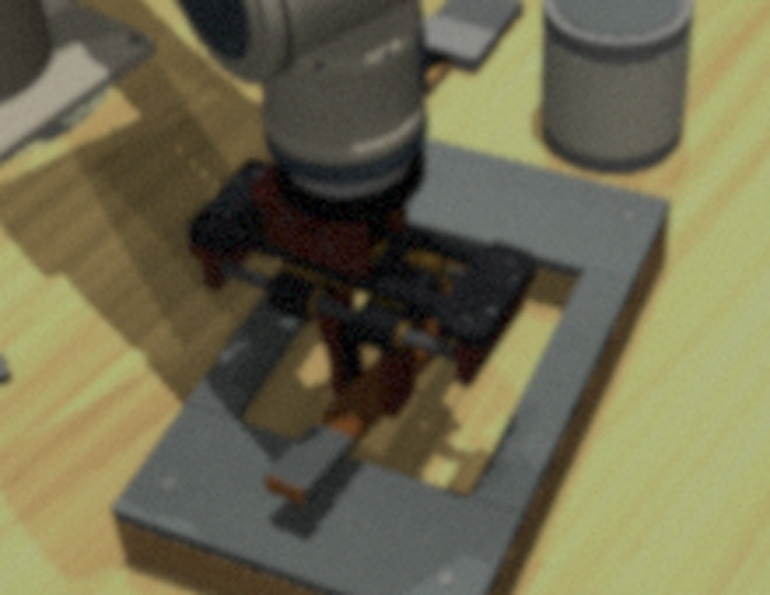

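The grey end is out over the frame at about (285,475) in the crop, the gripper is holding, and there is no contact force. Now I'll lift straight up.

Emit:
play_rows:
  dp:
    - [0,0,6]
    - [0,0,8]
    - [0,0,12]
    - [0,0,14]
    - [0,0,14]
    - [0,0,14]
    - [0,0,12]
    - [0,0,6]
  yaw: [0,0,0,0,0,0,0,0]

```text
t: 8.63
ee_pos: [529.0, -132.1, 167.7]
orientation: [2.06, 2.368, 0.002]
ft_force: [-0.2, -0.7, -0.6]
width: 24.8
grasp_force: 30.0
```

Emit:
play_rows:
  dp:
    - [-1.4,5,6]
    - [-1.4,5,6]
    - [-1.4,5,4]
    - [-1.4,5,0]
    - [0,0,0]
    - [0,0,0]
    - [0,0,0]
    - [0,0,0]
  yaw: [0,0,0,0,0,0,0,0]

```text
t: 9.3
ee_pos: [522.3, -111.9, 180.8]
orientation: [-2.062, -2.37, 0.001]
ft_force: [-0.8, -0.6, -1.3]
width: 24.5
grasp_force: 30.0
```

```bash
python3 tilt.py; python3 -c "
from h import *
save(shot('scene'),'s5.png',(180,150,400,350),3)"
```

```text
9.3 [ 522.3 -111.9  180.8] [-0.8 -0.6 -1.3] [-0.07 -0.12 -0.01]
[[ 512.8  -36.   173.5]
 [ 514.1  -45.3  175.9]
 [ 515.4  -54.7  177.4]
 [ 516.7  -64.   179.5]
 [ 518.   -73.5  181.6]
 [ 519.4  -83.3  183. ]
 [ 520.7  -92.8  185.6]
 [ 522.1 -102.5  187.8]
 [ 523.4 -112.2  190.2]
 [ 525.  -123.2  190.7]
 [ 530.9 -165.5  199.7]
 [ 531.6 -170.8  201. ]]
tilt deg -11.313488408724862
```

View pics/s5.png

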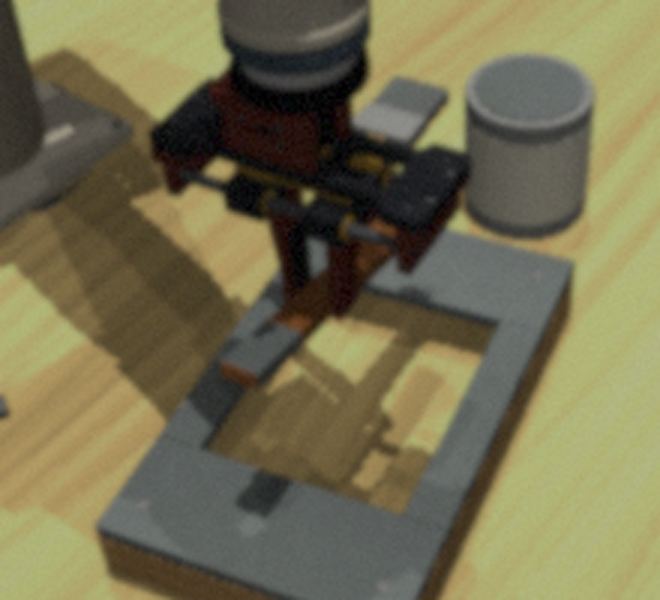

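The paddle is free above the cabinet, tilted 11°, with its lower end at about 155 mm. The can is clear of it, so I'm handing in.

```bash
python3 -c "
from h import *
print(ticket.close_job())"
```

```text
the job is handed in; nothing more can be done
None
```

The paddle came out through the opening grey end first. When I handed the job in, the gripper was holding it still over the cabinet, about 11° from level, with its lower end about 155 mm above the bench; no result came back from the judge.

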